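Take the cutter out of the temple-milling unit

TASK

Take the red cutter out of the milling unit: swing the clear hood up and back past its spring until it stays open by itself, then pull the aluminium collar back until the cutter unlocks and pops forward, and let the collar spring home. Draw the cutter straight out of the spindle and lay it gently on its side in the grey tool tray, wholly inside the rim, without disturbing the blue spare that lies there; leave the hood standing open.

Things in the scene. Friction and masses are not known exactly. Their poses are not given: they have to be found in the camera images.
- unit: bench milling unit on a grey plinth, fixed. Origin on the table under the spindle axis, which runs along unit y at z 150 mm, tip end +y; the robot's side is -x. In mm: plinth and base x -72..102, y -112..126, top z 82; grey-blue headstock x -44..44, y -102..-30, top z 180, motor behind it to y -158; spindle nose (26 mm tube) to y 35; low slotted table y 69..119, top z 92; rear wall x 93..99, top z 182
- hood (a joint): angle of the clear, yellow-edged hood, rad: 0 shut, 2.2 its stop, leaning back. Shut it covers collar and cutter: unit x -64..88, y -24..124, top z 196, front lip at z 148 mm; ends and underside open. About 3 N at its handle lifts it. A spring strut pulls it shut below about 1.2 rad and throws it open to the stop beyond; let go earlier it falls shut
- hood_hinge (a point): middle of the hood's hinge line, parallel to unit y, 90 mm behind (+x of) the spindle axis, 190 mm above the table; a growing angle lifts the front up and over to unit +x
- hood_grip (a point): middle of the hood's handle: a round black bar 14 mm thick, 47 mm long, standing out of the hood's +y end parallel to the hinge and 133 mm from it. Hood shut: 190 mm above the table (level with the hinge), 43 mm on the robot's side of the spindle axis, unit y 128..176 mm, nothing beside or below it. The round bar can turn between the fingers. Moves with the hood
- collar (a joint): how far the spring collar on the spindle nose is pulled back towards the headstock (unit -y), m: 0 home, 0.014 fully back; its spring resists with 4 N at 0 and 10 N fully back. Beyond about 0.009 the cutter unlocks and an ejector pushes it out 16 mm; after that it cannot lock again and the collar may be let go
- collar_face (a point): centre of the front face of the collar's flange, on the spindle axis, facing unit +y: an aluminium disc 60 mm across, 7 mm thick, with a thin yellow ring; behind it the knurled sleeve, 38 mm across, 34 mm long. Its rim stands out all round behind the cutter's 24 mm square hub, which begins 7 mm in front of the face, and can be pushed there. Moves with the collar
- spindle_mouth (a point): centre of the spindle nose's open end, 5 mm in front of the collar's face when this is home; axes as the unit's
- cutter: cutter cartridge in the spindle, 103 mm long, 90 g. Origin at the centre of its red square hub (24 x 24 mm, 30 mm long), y along its axis to the tip. In front a cone and an 8 mm bronze cutter; behind a 16 mm steel shank with a locking groove. Hub centre 17 mm before the spindle mouth when locked, 33 mm ejected; free after 23 mm more, straight along unit +y. Grasp the hub
- cutter_tip (a point): the cutter's front tip, 47 mm from the hub's centre
- cutter_end (a point): the rear end of the cutter's shank, 56 mm behind the hub's centre
- tray: grey tool tray, fixed on top of a small green drawer cabinet: 190 mm (x) x 150 mm (y), black lining 105 mm above the table, rim 4 mm thick, 7 mm above the lining; a cutter lying in it has its hub's centre at 117 mm. Origin on the table under its centre. The blue spare lies along tray y near x -62 mm; the part at x > -20 mm is free
- spare: spare cutter with a blue hub, otherwise like the red one, lying loose in the tray; origin at its hub's centre

How it is judged:
On the way, in this order (a step that is already met when the one before it is completed fails the run):
1. the hood is swung past its spring and stands open (beyond 1.9 rad) (value of joint hood above 1.9 rad), for 0.2 s.
2. the cutter has been unlocked and has popped forward by at least 10 mm (y of cutter_end in the frame of spindle_mouth above -0.029 m), for 0.05 s.
3. the cutter's shank is drawn clear of the spindle mouth (y of cutter_end in the frame of spindle_mouth above 0.003 m), for 0.05 s.
At the end, for the whole second after the job is handed in: the hood stands open beyond 1.9 rad and the collar is back home (within 3 mm); the cutter lies at rest on its side in the tray (axis within 0.17 rad of level, hub centre 110 to 125 mm above the table), both its ends inside the rim (value of joint hood above 1.9 rad and value of joint collar below 0.003 m and x of cutter_tip in the frame of tray between -0.092 and 0.092 m and y of cutter_tip in the frame of tray between -0.072 and 0.072 m and x of cutter_end in the frame of tray between -0.092 and 0.092 m and y of cutter_end in the frame of tray between -0.072 and 0.072 m and z of cutter in the frame of tray between 0.11 and 0.125 m and angle between cutter's own y axis and vertical between 1.4 and 1.74 rad and linear speed of cutter below 0.02 m/s and angular speed of cutter below 0.3 rad/s); the robot touches nothing.
It fails at once if the cutter is dropped or thrown: faster than 0.8 m/s out of the fingers (linear speed of cutter above 0.8 m/s and contact force between the fingers and cutter below 0.05 N).
It fails at once if the spare cutter is moved more than 30 mm (distance of spare from where it was at the start of the episode above 0.03 m).
It also fails if it takes over 58 s, if anything falls off the work surface, if the arm or the gripper's body presses on something with over 40 N, if the wrist force passes 120 N, or if a joint passes its speed limit or range.

ROBOT

A 6-joint arm with a two-finger parallel gripper is mounted at the origin on a cart in front of the work surface, level with it; the furniture and walls round the work are solid. World frame = base frame: x ahead of the robot, y to its left, z up, the work surface at z = 0. Lengths are in m, angles in rad, forces in N, time in s.
With the tool pointing down it reaches from about 0.25 to 0.775 m from the base axis. Payload 4 kg.
Tool frame: the origin (TCP) lies midway between the tips of the shut fingers; the grasp point (between the pads) lies robot.tcp_to_grasp behind it (robot.tcp_to_grasp is the distance from the TCP to the grasp point, in m); y points along the fingers, x is the direction in which the jaws open and shut, and the axes are right-handed (so a half turn about y gives the same grasp; the last joint's range is limited). The gripper opens to 94 mm and grips with 3 to 60 N. Pads are 16 mm wide; open, the fingers measure 119 mm over their backs; the gripper's body (75 mm by 177 mm) begins 78 mm behind the grasp point.
Start: joints at [1.102, 0.087, 1.371, -0, 1.684, -0.103], TCP at [0.197, 0.514, 0.206] pointing down, gripper open.
Joint ranges: [-3.1, 3.1], [-0.76, 2.03], [0.27, 2.55], [-1.08, 4.22], [0.17, 2.65], [-2.57, 2.57]. Speed limits (rad/s): [2.79, 2.79, 3.14, 3.14, 3.14, 3.14].

INTERFACE

Orientations are given as [roll, pitch, yaw] about the fixed x, y, z axes, in that order (R = Rz(yaw) Ry(pitch) Rx(roll)).
In Python, from bench import robot gives the robot as it stands.
- The arm moves only by the tool arm_command, never from a script. Its argument "series" is text: rows parted by semicolons, each of 7 numbers parted by spaces: the turn, a rotation vector about the tool's x, y, z in rad, then the shift along the tool's x, y, z in m, then the finger opening in m, from 0 to 0.094. A call has 1 to 12 rows; each row shifts and turns the pose as measured when the row begins, along the tool's axes as they then stand; what a row does not reach is not made up. A row lasts 1/10 s, in which the tool goes at most 50 mm and 8.59 degrees, less where a joint would pass 70% of its speed; a pose out of reach is approached as far as the arm can. A call with a gripper value outside its range is refused whole. The fingers move at their own pace and stop on an object; the grip force is fixed at half the most. Time passes only in rows, so rows that do not move let the fingers close. It gives the time, the measured TCP pose, the force and the opening at its end, in the units of the state.
- robot.get_obs(): the state, without advancing time (a new reading comes with each control period).
- robot.snapshot(name): name is "scene" or "top" or "wrist"; returns the picture (420x560x3 uint8, blue, green, red); there is no depth.
- robot.camera_params(name): a dict with "fx", "fy", "cx", "cy" (pixels), "extrinsics" (4x4, takes a point from camera to world coordinates). Camera axes: x right, y up, looking along -z (the intrinsics and any distortion apply to the point x, -y, -z); pixel columns grow to the right and rows downward; lengths in m; the calibration is good to about 2 mm. The wrist camera is an equidistant fisheye: a pixel r from the principal point sees the ray r / f radians off the axis. A picture is of the moment at which its call begins: read the wrist's pose just before it. camera_params takes no time and is no camera call; for the wrist camera it gives the pose at the moment of the call.
- robot.close_job(): hands the job in, once; it reports no verdict.
Trained networks look in the newest picture that a camera, given by its name, has taken for a name from the list of things; names that differ only in an ending like _2 or _b are one class to them, and where a whole thing is asked for, a point or a joint stands for the part that bears it (a point fixed in the world has none). Each returns a list of dicts, best first, with "score" (0 to 1); they miss things now and then, are a little off and sometimes report something else, mostly with a low value. They report only what shows in the picture. A call takes as long as a camera call.
- robot.spot_in(camera, target): "centre" ([x, y, z] in m, in the coordinates of the camera as it stood for that picture, good to about 4 mm: the middle of the surface that is visible of it).
The state is a dict: "time": time; "joint_positions": joint angles; "qvel": joint speeds; "joint_torque": joint torques, N m; "tool_pos": TCP position; "ee_rot": TCP orientation; "wrist_force": force on the tool from outside, world axes, zero at the start; "wrist_torque": the same for the moment, N m; "width": finger opening in m.
Only numpy, scipy, OpenCV 4.12 (cv2) and the standard library are available. Lean on these libraries where they do the work, as an engineer would, in place of code of your own. Each camera call takes 0.05 s, during which the arm holds its last target.

## Working session

There is one attempt and no reset: what is moved stays moved. The work goes in short steps, Python scripts to look and compute and a tool call to move; the robot and the scene stay as the last step left them, time stands still between calls to the robot, and variables do not carry over. Pictures are saved under pics/ and viewed, and the job is handed in when it is done.

Besides the shell and the picture viewer there is one more tool, called after ">>>" as a command line: name --argument value ..., lists and objects as JSON in quotes. arm_command: Moves the arm, as the interface text tells. Its arguments: {"type":"object","properties":{"series":{"type":"string"}},"required":["series"]}

```bash
ls; mkdir -p pics
python3 - <<'E'
from bench import robot
import cv2,numpy as np
o=robot.get_obs();print(o['time'],o['tool_pos'],o['ee_rot'],o['width'],robot.tcp_to_grasp)
for c in ("scene","top"):
    im=robot.snapshot(c);cv2.imwrite(f'pics/{c}0.png',im)
    p=robot.camera_params(c);print(c,p['fx'],p['fy'],p['cx'],p['cy'],np.round(p['extrinsics'],3).tolist(),[k for k in p])
    E=np.array(p['extrinsics'])
    for t in ("unit","hood","collar","cutter","tray","spare","hood_grip","collar_face","cutter_tip","hood_hinge"):
        try:
            r=robot.spot_in(c,t)
            for d in r[:2]: print(t,round(d['score'],2),np.round((E@np.r_[d['centre'],1])[:3],4))
        except Exception as e: print(t,e)
print(robot.get_obs()['time'])
E
```

```text
pics
0.0 [0.19649446 0.51312821 0.2043182 ] [-1.57057137  0.00213607  1.20496046] 0.0941069855972204 0.0188
scene 393.7013835739446 393.7013835739446 278.5257592788028 214.38838395831988 [[-0.882, 0.35, -0.315, 0.238], [-0.47, -0.675, 0.568, 0.533], [-0.014, 0.65, 0.76, 0.813], [0.0, 0.0, 0.0, 1.0]] ['fx', 'fy', 'cx', 'cy', 'extrinsics']
unit 0.63 [ 0.5069 -0.0808  0.1828]
hood 0.58 [ 0.5017 -0.0897  0.1991]
tray 0.65 [0.4688 0.1831 0.1096]
spare 0.75 [0.4238 0.1826 0.1251]
hood_grip 0.62 [ 0.4973 -0.0875  0.1949]
cutter_tip 0.24 [ 0.4999 -0.0902  0.2013]
hood_hinge 0.75 [ 0.5029 -0.0845  0.1805]
top 383.45001950614443 383.45001950614443 276.7164075019903 211.91627754141675 [[0.016, 0.993, -0.118, 0.419], [-0.999, 0.019, 0.028, 0.034], [0.03, 0.117, 0.993, 0.98], [0.0, 0.0, 0.0, 1.0]] ['fx', 'fy', 'cx', 'cy', 'extrinsics']
unit 0.76 [ 0.5111 -0.1288  0.1955]
hood 0.72 [ 0.5114 -0.0942  0.2001]
tray 0.89 [0.4831 0.1631 0.1062]
spare 0.68 [0.4852 0.1636 0.1067]
spare 0.63 [0.4261 0.1788 0.1264]
hood_grip 0.9 [ 0.511  -0.0986  0.1938]
cutter_tip 0.37 [ 0.5119 -0.133   0.1944]
hood_hinge 0.98 [ 0.5117 -0.1298  0.1932]
1.1
```

View pics/scene0.png

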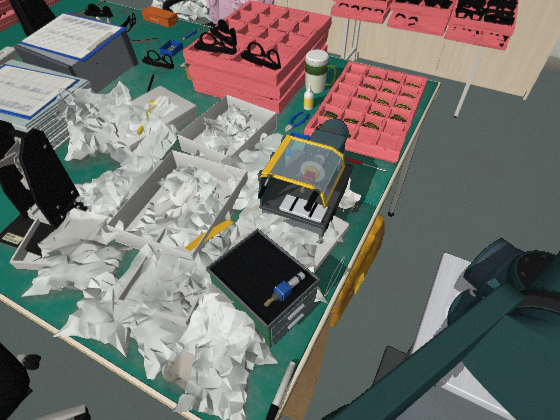

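View pics/top0.png

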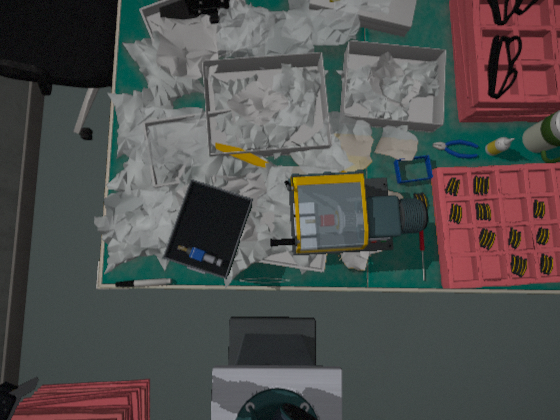

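The top view has image up = world +x and left = +y. The hood is at about (330,212), its handle at (283,241) and the tray at (208,228), with the spare at (200,254). I'll enlarge it to get exact corner pixels.

Run:
```python
import cv2
im=cv2.imread('pics/top0.png')
cv2.imwrite('pics/topU.png',cv2.resize(im[160:270,260:440],None,fx=4.4,fy=4.4,interpolation=cv2.INTER_CUBIC))
cv2.imwrite('pics/topT.png',cv2.resize(im[170:285,155:265],None,fx=5,fy=5,interpolation=cv2.INTER_CUBIC))
im=cv2.imread('pics/scene0.png')
cv2.imwrite('pics/scU.png',cv2.resize(im[110:245,245:365],None,fx=4.4,fy=4.4,interpolation=cv2.INTER_CUBIC))
```

```text
(no output)
```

View pics/topU.png

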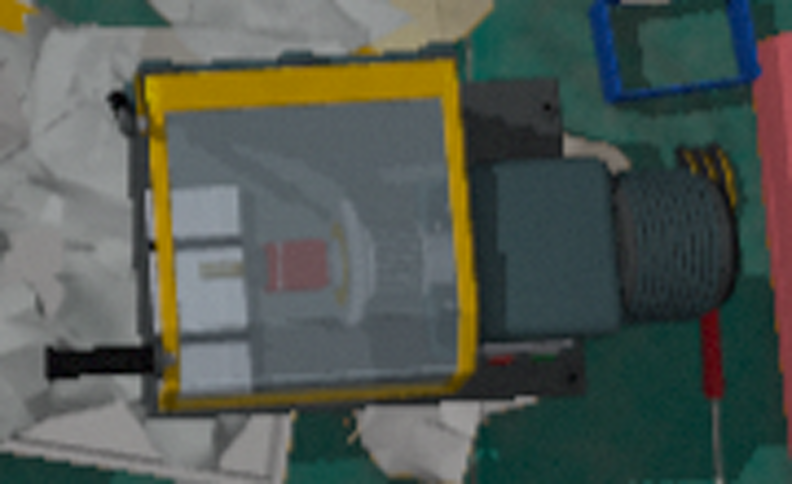

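View pics/topT.png

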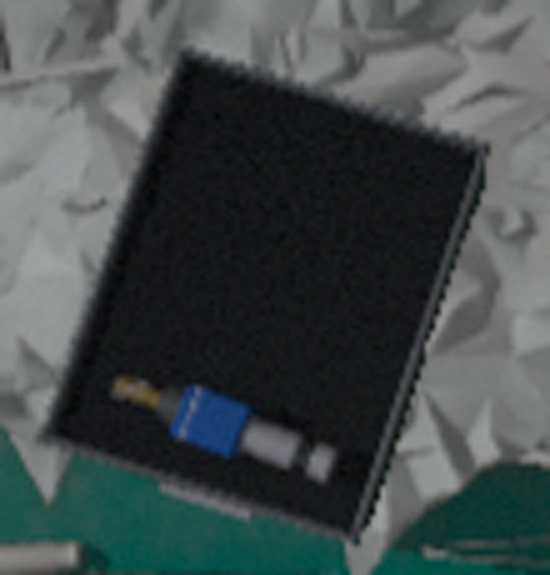

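View pics/scU.png

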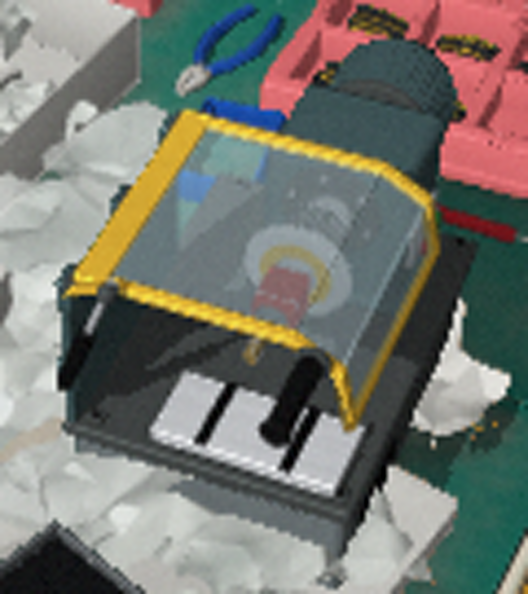

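```bash
cat > h.py <<'E'
import numpy as np,cv2
from bench import robot
def proj(P,p):
    E=np.array(p['extrinsics']);c=(np.linalg.inv(E)@np.r_[P,1])[:3]
    return np.array([p['cx']+p['fx']*c[0]/-c[2],p['cy']-p['fy']*c[1]/-c[2]])
def w(P,pose):
    x,y,a=pose;c,s=np.cos(a),np.sin(a);P=np.asarray(P,float)
    return np.array([x+c*P[0]-s*P[1],y+s*P[0]+c*P[1],P[2]])
E
python3 - <<'E'
from h import *
from scipy.optimize import least_squares
pt=robot.camera_params('top');ps=robot.camera_params('scene')
def c(u,v,s,x0,y0): return np.array([(u+.5)/s-.5+x0,(v+.5)/s-.5+y0])
T=lambda u,v:c(u,v,4.4,260,160); S=lambda u,v:c(u,v,4.4,245,110); R=lambda u,v:c(u,v,5,155,170)
obs=[((-43,176,193),T(47,363),pt),((44,-102,180),T(618,163),pt),((-44,-102,180),T(620,330),pt),
((0,37,162),T(328,265),pt),((0,67,162),T(265,265),pt),((0,99,150),T(200,270),pt),((-72,126,82),T(148,413),pt),((-72,-112,82),T(585,392),pt),((102,-112,82),T(558,80),pt),
((-43,176,190),S(275,433),ps),((0,99,150),S(250,355),ps),((-72,126,82),S(343,497),ps),((102,126,82),S(66,428),ps),((-64,124,148),S(350,422),ps),((-64,-24,148),S(434,245),ps)]
def f(q,full=False):
    return np.concatenate([proj(w(np.array(P)/1000,q),p)-o for P,o,p in obs])
r=least_squares(f,[.51,-.1,0],loss='soft_l1',x_scale=[.01,.01,.01])
print('unit',r.x);print(np.round(f(r.x).reshape(-1,2),1).tolist())
tr=[R(185,52),R(485,147),R(357,538),R(45,437)]
m=[(95,75),(95,-75),(-95,-75),(-95,75)]
g=lambda q:np.concatenate([proj(w((a/1000,b/1000,.112),q),pt)-o for (a,b),o in zip(m,tr)])
r2=least_squares(g,[.48,.17,0]);print('tray',r2.x,np.round(g(r2.x).reshape(-1,2),1).tolist())
np.save('poses.npy',[r.x,r2.x])
for n,P in dict(grip=(-.043,.152,.19),hinge=(.09,.05,.19),face=(0,.03,.15),hub=(0,.052,.15)).items(): print(n,w(P,r.x))
def back(uv,z,p):
    E=np.array(p['extrinsics']);d=E[:3,:3]@np.array([(uv[0]-p['cx'])/p['fx'],-(uv[1]-p['cy'])/p['fy'],-1]);return E[:3,3]+d*(z-E[2,3])/d[2]
print('spare hub',back(R(210,420),.129,pt),'tip',back(R(113,390),.12,pt),'end',back(R(335,462),.12,pt))
E
```

```text
unit [ 0.5056751  -0.14937679  0.0704337 ]
[[0.6, -0.4], [-1.2, -2.5], [2.2, 0.8], [-0.0, -1.0], [0.5, -0.2], [-0.2, -0.1], [-0.9, 1.5], [0.6, 0.7], [0.2, -0.9], [0.2, -0.3], [-0.0, 0.6], [1.9, 4.4], [-1.1, -1.5], [-0.5, 1.4], [0.7, 0.6]]
tray [ 0.48282072  0.16370413 -0.29406003] [[-0.8, -1.8], [1.6, -0.7], [0.5, 1.4], [-1.2, 0.9]]
grip [ 0.45208464 -0.00077981  0.19      ]
hinge [ 0.59193318 -0.09316697  0.19      ]
face [ 0.50356383 -0.11945118  0.15      ]
hub [ 0.50201557 -0.09750572  0.15      ]
spare hub [0.42425855 0.18476323 0.129     ] tip [0.43684066 0.22963486 0.12      ] end [0.40672648 0.13057319 0.12      ]
```

The pose fit agrees to about 1 px: unit at (0.506, -0.149, yaw 0.070), and tray at (0.483, 0.164, yaw -0.294). The spare works out at tray x = -62 mm, as stated. Next I turn the tool to align with the unit and lift.

>>> arm_command --series "0 0.142 0 0 -0.01 0 0.06; 0 0.142 0 0 -0.01 0 0.06; 0 0.142 0 0 -0.01 0 0.06; 0 0.142 0 0 -0.01 0 0.06; 0 0.142 0 0 -0.01 0 0.06; 0 0.142 0 0 -0.01 0 0.06; 0 0.142 0 0 -0.01 0 0.06; 0 0.142 0 0 -0.01 0 0.06"

```text
time: 1.9
tool_pos: [0.1962, 0.5127, 0.2859]
ee_rot: [-1.575, 0.003, 0.023]
wrist_force: [-0.1, 0.0, -0.1]
width: 0.0599
```

```bash
cat >> h.py <<'E'
from scipy.spatial.transform import Rotation as Ro
U,TR=np.load('poses.npy')
def rel(P,yaw=None,pose=None):
    "shift in tool axes to bring TCP to world P, turn to yaw (tool down)"
    o=robot.get_obs();R=Ro.from_euler('xyz',o['ee_rot'])
    d=R.inv().apply(np.asarray(P)-o['tool_pos'])
    t=None
    if yaw is not None:
        t=(R.inv()*Ro.from_euler('xyz',[-np.pi/2,0,yaw])).as_rotvec()
    print('t',round(o['time'],2),'tcp',np.round(o['tool_pos'],4),'rpy',np.round(o['ee_rot'],4),'w',round(o['width'],4),'F',np.round(o['wrist_force'],1),'\n shift',np.round(d,4),'turn',None if t is None else np.round(t,3))
def uf():
    o=robot.get_obs();p=o['tool_pos']-np.r_[U[:2],0];c,s=np.cos(U[2]),np.sin(U[2])
    print('tcp in unit',np.round([c*p[0]+s*p[1],-s*p[0]+c*p[1],p[2]],4),'F unit',np.round([c*o['wrist_force'][0]+s*o['wrist_force'][1],-s*o['wrist_force'][0]+c*o['wrist_force'][1],o['wrist_force'][2]],1),'q',np.round(o['joint_positions'],2),'w',round(o['width'],4))
E
python3 -c "
from h import *
rel(w((-.043,.157,.25),U),U[2]);uf()"
```

```text
t 1.9 tcp [0.1962 0.5127 0.2859] rpy [-1.5754  0.0025  0.0229] w 0.0599 F [-0.1  0.  -0.1] 
 shift [ 0.2439  0.0377 -0.514 ] turn [ 0.005 -0.047 -0.003]
tcp in unit [-0.2621  0.6822  0.2859] F unit [-0.1  0.  -0.1] q [1.1  0.09 1.21 0.   1.85 1.08] w 0.0599
```

>>> arm_command --series "0 -0.047 0 0.021 0 -0.043 0.06; 0 0 0 0.021 0 -0.043 0.06; 0 0 0 0.02 0 -0.043 0.06; 0 0 0 0.02 0 -0.043 0.06; 0 0 0 0.02 0 -0.043 0.06; 0 0 0 0.02 0 -0.043 0.06; 0 0 0 0.02 0.005 -0.043 0.06; 0 0 0 0.02 0.005 -0.043 0.06; 0 0 0 0.02 0.005 -0.043 0.06; 0 0 0 0.02 0.005 -0.043 0.06; 0 0 0 0.02 0.005 -0.043 0.06; 0 0 0 0.02 0.005 -0.043 0.06"

```text
time: 3.1
tool_pos: [0.4808, 0.0018, 0.2594]
ee_rot: [-1.57, -0.009, 0.081]
wrist_force: [1.0, 1.8, -0.5]
width: 0.06
```

```bash
python3 -c "
from h import *
rel(w((-.043,.157,.25),U),U[2]);uf()
p=robot.camera_params('wrist');im=robot.snapshot('wrist');cv2.imwrite('pics/w1.png',im);print({k:np.round(v,3).tolist() for k,v in p.items()})
for t in ('hood_grip','unit'):
  for d in robot.spot_in('wrist',t)[:2]: print(t,d['score'],(np.array(p['extrinsics'])@np.r_[d['centre'],1])[:3])
"
```

```text
t 3.1 tcp [0.4808 0.0018 0.2594] rpy [-1.5703 -0.0092  0.0812] w 0.06 F [ 1.   1.8 -0.5] 
 shift [-0.0288  0.0092  0.0048] turn [-0.001  0.011  0.009]
tcp in unit [-0.0142  0.1525  0.2594] F unit [ 1.1  1.7 -0.5] q [-0.12 -0.08  1.43  0.    1.78 -0.2 ] w 0.06
{'fx': 325.192, 'fy': 325.192, 'cx': 279.893, 'cy': 203.378, 'extrinsics': [[0.997, -0.077, -0.027, 0.475], [0.081, 0.971, 0.224, 0.066], [0.009, -0.225, 0.974, 0.44], [0.0, 0.0, 0.0, 1.0]]}
hood_grip 0.92 [ 0.49082283 -0.05184434  0.19802781]
unit 0.69 [ 0.50088355 -0.04569707  0.19535706]
```

View pics/w1.png

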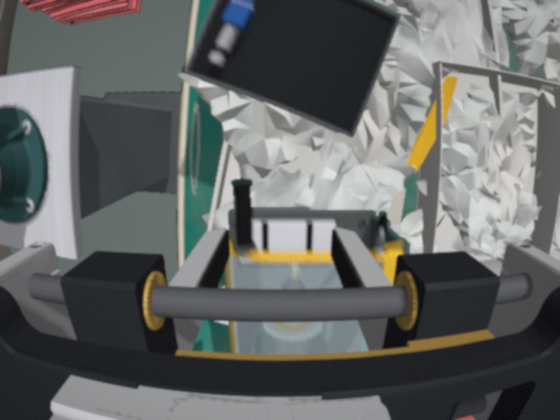

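The wrist view shows the handle's tip at about (242,182) and its root at about (243,243). The tray is behind it and the cutter shows between the fingers. I'll check the fit against this picture.

```bash
cat >> h.py <<'E'
def fish(P,p):
    c=(np.linalg.inv(np.array(p['extrinsics']))@np.r_[P,1])[:3];r=np.hypot(c[0],c[1]);th=np.arctan2(r,-c[2])
    return np.array([p['cx']+p['fx']*th*c[0]/r,p['cy']-p['fy']*th*c[1]/r])
E
python3 -c "
from h import *
p=robot.camera_params('wrist')
im=cv2.imread('pics/w1.png')
for P in [(-.043,.176,.197),(-.043,.176,.19),(-.05,.176,.19),(-.036,.176,.19),(-.043,.128,.19),(-.05,.128,.19),(-.036,.128,.19),(0,.099,.15),(.088,.124,.196),(-.064,.124,.148),(-.072,.126,.082),(.102,.126,.082)]:
    u=fish(w(P,U),p);print(P,np.round(u,1));cv2.circle(im,tuple(int(round(a)) for a in u),1,(0,0,255),-1)
for P in [(.095,.075,.112),(.095,-.075,.112),(-.095,-.075,.112),(-.062,0,.129)]:
    u=fish(w(P,TR),p);print(P,np.round(u,1));cv2.circle(im,tuple(int(round(a)) for a in u),1,(0,0,255),-1)
cv2.imwrite('pics/w1b.png',cv2.resize(im[0:280,170:430],None,fx=2.1,fy=2.1,interpolation=cv2.INTER_CUBIC))
"
```

```text
(-0.043, 0.176, 0.197) [241.  183.3]
(-0.043, 0.176, 0.19) [242.  181.8]
(-0.05, 0.176, 0.19) [233.1 181.8]
(-0.036, 0.176, 0.19) [250.9 181.8]
(-0.043, 0.128, 0.19) [243.3 240.3]
(-0.05, 0.128, 0.19) [234.8 240.2]
(-0.036, 0.128, 0.19) [251.9 240.4]
(0, 0.099, 0.15) [293.4 255.2]
(0.088, 0.124, 0.196) [400.9 246.2]
(-0.064, 0.124, 0.148) [225.9 229.2]
(-0.072, 0.126, 0.082) [227.8 210. ]
(0.102, 0.126, 0.082) [378.  210.4]
(0.095, 0.075, 0.112) [400.8  12.6]
(0.095, -0.075, 0.112) [353.3 137.4]
(-0.095, -0.075, 0.112) [179.6  72.6]
(-0.062, 0, 0.129) [233.8  10.5]
```

View pics/w1b.png

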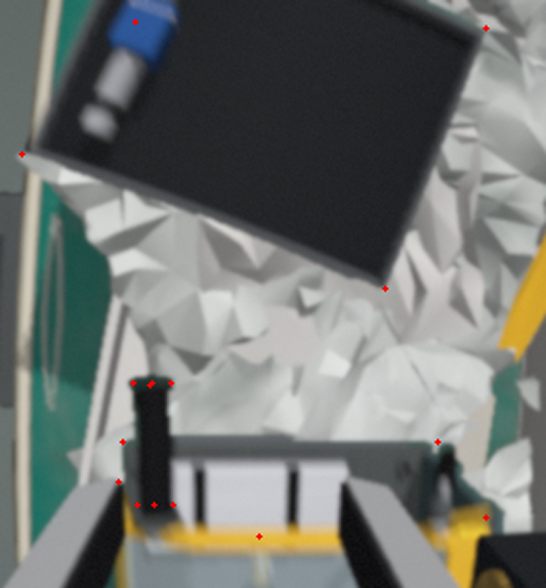

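Overlay matches the handle and unit to about 1 mm. Next I straddle the bar from above.

>>> arm_command --series "0 0 0 -0.015 0.008 0.003 0.06; 0 0 0 -0.014 0 0.002 0.06; 0 0 0 0 0.02 0 0.06; 0 0 0 0 0.02 0 0.06; 0 0 0 0 0.02 0 0.06; 0 0 0 0 0.02 0 0.06; 0 0 0 0 0 0 0.06"

```text
time: 3.95
tool_pos: [0.4492, 0.0123, 0.1713]
ee_rot: [-1.567, -0.013, 0.086]
wrist_force: [-0.2, 0.3, -0.3]
width: 0.06
```

```bash
python3 -c "
from h import *
rel(w((-.043,.158,.171),U),U[2]);uf()"
```

```text
t 3.95 tcp [0.4492 0.0123 0.1713] rpy [-1.5672 -0.0128  0.0859] w 0.06 F [-0.2  0.3 -0.3] 
 shift [ 0.0019  0.0002 -0.0073] turn [-0.004  0.015  0.013]
tcp in unit [-0.045   0.1653  0.1713] F unit [-0.2  0.3 -0.3] q [-0.1  -0.14  1.66  0.01  1.61 -0.19] w 0.06
```

>>> arm_command --series "-0.004 0.015 0.013 0.002 0 -0.007 0.06; 0 0 0 0 0 0 0; 0 0 0 0 0 0 0; 0 0 0 0 0 0 0; 0 0 0 0 0 0 0; 0 0 0 0 0 0 0"

```text
time: 4.55
tool_pos: [0.4541, 0.0067, 0.177]
ee_rot: [-1.572, -0.007, 0.073]
wrist_force: [1.2, 0.2, -0.1]
width: 0.0233
```

```bash
python3 -c "
from h import *
rel(w((-.043,.158,.171),U),U[2]);uf()
a=0
for t in np.arange(0,2.11,.15):
    print(round(t,2),np.round([(-.133*np.cos(t+.15)+.133*np.cos(t)),-(.133*np.sin(t+.15)-.133*np.sin(t))],4))
"
```

```text
t 4.55 tcp [0.4541 0.0067 0.177 ] rpy [-1.5725 -0.0074  0.0726] w 0.0233 F [ 1.2  0.2 -0.1] 
 shift [-0.0026  0.006  -0.0013] turn [0.002 0.002 0.007]
tcp in unit [-0.0404  0.1593  0.177 ] F unit [ 1.2  0.1 -0.1] q [-0.11 -0.13  1.64 -0.    1.62 -0.18] w 0.0233
0.0 [ 0.0015 -0.0199]
0.15 [ 0.0044 -0.0194]
0.3 [ 0.0073 -0.0185]
0.45 [ 0.01   -0.0172]
0.6 [ 0.0125 -0.0156]
0.75 [ 0.0146 -0.0135]
0.9 [ 0.0165 -0.0112]
1.05 [ 0.018  -0.0086]
1.2 [ 0.0191 -0.0058]
1.35 [ 0.0197 -0.0029]
1.5 [0.0199 0.0001]
1.65 [0.0197 0.0031]
1.8 [0.019 0.006]
1.95 [0.0179 0.0087]
2.1 [0.0164 0.0113]
```

>>> arm_command --series "0 0 0 -0.002 0.006 0 0; 0 0 0 0 0 0 0; 0 0 0 0 0 0 0; 0 0 0 0 0 0 0"

```text
time: 4.95
tool_pos: [0.4511, 0.0063, 0.1709]
ee_rot: [-1.573, -0.006, 0.072]
wrist_force: [-0.2, -0.1, 1.6]
width: 0.0132
```

```bash
python3 -c "
from h import *
rel(w((-.043,.158,.171),U),U[2]);uf()
"
```

```text
t 4.95 tcp [0.4511 0.0063 0.1709] rpy [-1.5726 -0.0057  0.0722] w 0.0132 F [-0.2 -0.1  1.6] 
 shift [ 0.0005 -0.0001 -0.0011] turn [0.002 0.002 0.006]
tcp in unit [-0.0435  0.1591  0.1709] F unit [-0.2 -0.1  1.6] q [-0.11 -0.13  1.65 -0.    1.61 -0.18] w 0.0132
```

The bar is gripped, at 13 mm opening. I swing along the arc.

>>> arm_command --series "0 0 0 0.0015 -0.02 0 0; 0 0 0 0.0045 -0.0195 0 0; 0 0 0 0.0075 -0.0185 0 0; 0 0 0 0.01 -0.017 0 0; 0 0 0 0.0125 -0.0155 0 0"

```text
time: 5.45
tool_pos: [0.4752, 0.0081, 0.2518]
ee_rot: [-1.571, 0.035, 0.07]
wrist_force: [-11.4, -1.6, 2.2]
width: 0.0136
```

```bash
cat >> h.py <<'E'
def arc():
    o=robot.get_obs();R=Ro.from_euler('xyz',o['ee_rot']);g=o['tool_pos']-R.apply([0,robot.tcp_to_grasp,0]);p=g-np.r_[U[:2],0];c,s=np.cos(U[2]),np.sin(U[2])
    x,y=c*p[0]+s*p[1],-s*p[0]+c*p[1]
    dx,dz=x-.09,p[2]-.19;print('angle',np.arctan2(dz,-dx),'r',np.hypot(dx,dz),'y',y);uf();print(o['ee_rot'])
E
python3 -c "
from h import *
arc()"
```

```text
angle 0.6380013475519057 r 0.13527905993336176 y 0.15927412346910202
tcp in unit [-0.0193  0.1593  0.2518] F unit [-11.5  -0.8   2.2] q [-0.1  -0.06  1.43 -0.01  1.81 -0.17] w 0.0136
[-1.57056157  0.03477839  0.06997073]
```

>>> arm_command --series "0 0 -0.02 0.015 -0.0135 0 0; 0 0 -0.02 0.0165 -0.0125 0 0; 0 0 -0.02 0.0175 -0.0095 0 0; 0 0 0 0.0185 -0.007 0 0; 0 0 0 0.0195 -0.004 0 0"

```text
time: 5.95
tool_pos: [0.545, 0.0132, 0.3043]
ee_rot: [-1.571, 0.017, 0.067]
wrist_force: [-5.1, -0.7, 5.1]
width: 0.013
```

```bash
python3 -c "
from h import *
arc()"
```

```text
angle 1.2855931814229917 r 0.13874449336597816 y 0.15938922826724033
tcp in unit [0.0507 0.1594 0.3043] F unit [-5.2 -0.3  5.1] q [-0.08  0.09  1.17 -0.    1.89 -0.15] w 0.013
[-1.57132972  0.01669241  0.06696212]
```

>>> arm_command --series "0 0 -0.01 0.02 0.001 0 0; 0 0 -0.01 0.02 0.001 0 0; 0 0 0 0.02 0.003 0 0; 0 0 0 0.019 0.005 0 0; 0 0 0 0.018 0.007 0 0"

```text
time: 6.45
tool_pos: [0.6425, 0.0197, 0.2955]
ee_rot: [-1.573, -0.006, 0.067]
wrist_force: [-2.0, -0.8, -2.4]
width: 0.0129
```

```bash
python3 -c "
from h import *
arc()
cv2.imwrite('pics/s2.png',robot.snapshot('scene'))"
```

```text
angle 2.0089540352854667 r 0.13722733773613716 y 0.1590513950500294
tcp in unit [0.1483 0.159  0.2955] F unit [-2.1 -0.7 -2.4] q [-0.06  0.3   0.95 -0.    1.89 -0.12] w 0.0129
[-1.57295915 -0.00611208  0.06675352]
```

View pics/s2.png

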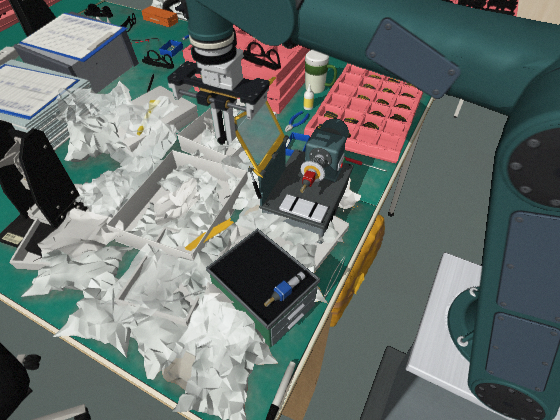

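The hood is open, leaning back at (265,135), and the cutter is exposed at (310,175). I release the bar and lift off.

>>> arm_command --series "0 0 0 0.008 0.004 0 0.06; 0 0 0 0 0 0 0.06; 0 0 0 0 0 0 0.06; 0 0 0 0 -0.03 0 0.06; 0 0 0 0 -0.03 0 0.06; 0 0 0 0 -0.03 0 0.06"

```text
time: 7.1
tool_pos: [0.6516, 0.0207, 0.3714]
ee_rot: [-1.57, 0.009, 0.067]
wrist_force: [0.8, -1.0, 0.3]
width: 0.0572
```

```bash
python3 -c "
from h import *
rel(w((-.01,.15,.36),U),U[2]);uf()
cv2.imwrite('pics/s3.png',robot.snapshot('scene'))"
```

```text
t 7.1 tcp [0.6516 0.0207 0.3714] rpy [-1.57   0.009  0.067] w 0.0572 F [ 0.8 -1.   0.3] 
 shift [-0.1674  0.0129 -0.01  ] turn [-0.001 -0.003 -0.009]
tcp in unit [0.1575 0.1594 0.3714] F unit [ 0.7 -1.   0.3] q [-0.06  0.38  0.69 -0.    2.08 -0.12] w 0.0572
```

View pics/s3.png

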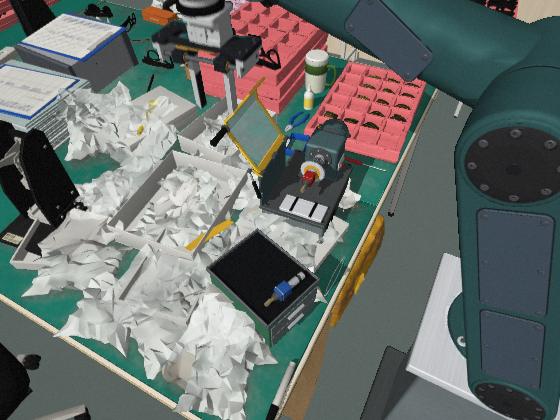

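>>> arm_command --series "0 0 -0.009 -0.02 0 0 0.05; 0 0 0 -0.04 0 0 0.05; 0 0 0 -0.04 0 -0.01 0.04; 0 0 0 -0.04 0 -0.01 0.036; 0 0 0 -0.018 0 -0.01 0.036; 0 0 0 0 0 0 0.036"

```text
time: 7.75
tool_pos: [0.4888, -0.0204, 0.3779]
ee_rot: [-1.573, -0.017, 0.068]
wrist_force: [0.6, 0.3, 0.2]
width: 0.0359
```

```bash
python3 -c "
from h import *
rel(w((0,.042,.25),U),U[2]);uf()
p=robot.camera_params('wrist');im=robot.snapshot('wrist')
for P in [(0,.099,.15),(-.012,.067,.162),(.012,.067,.162),(-.012,.037,.162),(.012,.037,.162),(0,.030,.18),(-.03,.03,.15),(.03,.03,.15),(-.072,.126,.082),(.102,.126,.082)]:
    u=fish(w(P,U),p);print(P,np.round(u,1));cv2.circle(im,tuple(int(round(a)) for a in u),1,(0,255,0),-1)
cv2.imwrite('pics/w3.png',cv2.resize(im[140:400,150:410],None,fx=2.2,fy=2.2,interpolation=cv2.INTER_CUBIC))
for t in ('cutter','collar_face'):
  for d in robot.spot_in('wrist',t)[:1]: print(t,d['score'],(np.array(p['extrinsics'])@np.r_[d['centre'],1])[:3])
print(w((0,.052,.162),U))
"
```

```text
t 7.75 tcp [ 0.4888 -0.0204  0.3779] rpy [-1.5731 -0.0173  0.0675] w 0.0359 F [0.6 0.3 0.2] 
 shift [ 0.0058  0.1282 -0.0875] turn [ 0.002 -0.003  0.017]
tcp in unit [-0.0077  0.1298  0.3779] F unit [0.6 0.2 0.2] q [-0.16 -0.03  1.15  0.    2.   -0.23] w 0.0359
(0, 0.099, 0.15) [282.3 203.3]
(-0.012, 0.067, 0.162) [273.2 229.9]
(0.012, 0.067, 0.162) [292.  229.7]
(-0.012, 0.037, 0.162) [273.4 251.7]
(0.012, 0.037, 0.162) [291.8 251.5]
(0, 0.03, 0.18) [283. 262.]
(-0.03, 0.03, 0.15) [260.2 253.3]
(0.03, 0.03, 0.15) [304.6 252.8]
(-0.072, 0.126, 0.082) [232.7 175.5]
(0.102, 0.126, 0.082) [348.9 175.1]
cutter 0.93 [ 0.50092593 -0.08672834  0.1643297 ]
[ 0.50201557 -0.09750572  0.162     ]
```

View pics/w3.png

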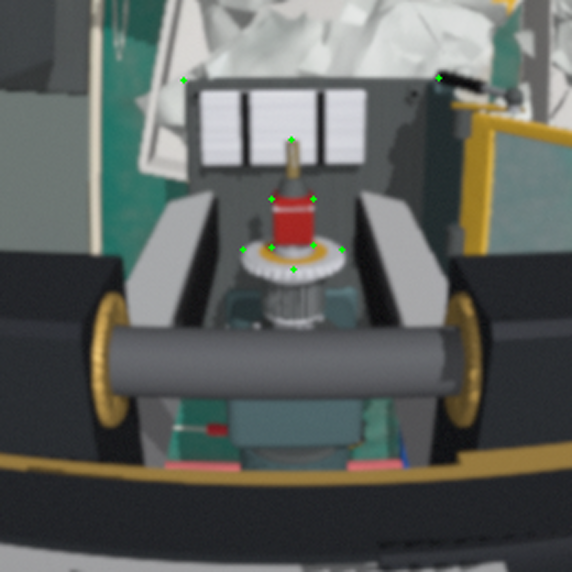

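The overlay lies on the hub and flange to about 1 mm. I move above the hub, then go down astride it just in front of the flange.

>>> arm_command --series "0 0 0.017 0.006 0.03 -0.03 0.036; 0 0 0 0 0.04 -0.03 0.036; 0 0 0 0 0.04 -0.024 0.036; 0 0 0 0 0 0 0.036"

```text
time: 8.3
tool_pos: [0.5092, -0.1029, 0.2617]
ee_rot: [-1.57, 0.0, 0.076]
wrist_force: [-0.1, -0.4, -0.0]
width: 0.0358
```

```bash
python3 -c "
from h import *
rel(w((0,.042,.138),U),U[2]);uf()
p=robot.camera_params('wrist');im=robot.snapshot('wrist')
cv2.imwrite('pics/w4.png',im)"
```

```text
t 8.3 tcp [ 0.5092 -0.1029  0.2617] rpy [-1.5697e+00  2.0000e-04  7.6200e-02] w 0.0358 F [-0.1 -0.4 -0. ] 
 shift [-0.0068  0.1237 -0.0042] turn [-0.001  0.006 -0.   ]
tcp in unit [0.0068 0.0461 0.2617] F unit [-0.1 -0.4 -0. ] q [-0.31  0.02  1.34  0.    1.79 -0.39] w 0.0358
```

View pics/w4.png

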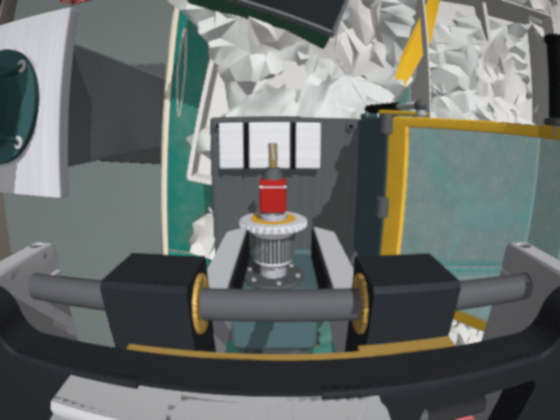

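>>> arm_command --series "0 0.006 0 -0.007 0.03 -0.003 0.036; 0 0 0 0 0.03 0 0.036; 0 0 0 0 0.02 0 0.036; 0 0 0 0 0 0 0.036"

```text
time: 8.75
tool_pos: [0.5122, -0.1024, 0.1931]
ee_rot: [-1.573, -0.021, 0.076]
wrist_force: [-0.0, 0.1, -0.7]
width: 0.0362
```

```bash
python3 -c "
from h import *
rel(w((0,.042,.138),U),U[2]);uf()"
```

```text
t 8.75 tcp [ 0.5122 -0.1024  0.1931] rpy [-1.5732 -0.0208  0.0762] w 0.0362 F [-0.   0.1 -0.7] 
 shift [-0.011   0.0549 -0.0042] turn [0.002 0.006 0.021]
tcp in unit [0.0099 0.0464 0.1931] F unit [-0.   0.1 -0.7] q [-0.31  0.01  1.47  0.01  1.64 -0.39] w 0.0362
```

>>> arm_command --series "0 0.006 0.021 -0.011 0 -0.004 0.036; 0 0 0 0 0 0 0.036; 0 0 0 0 0 0 0.036"

```text
time: 9.05
tool_pos: [0.5049, -0.1065, 0.2002]
ee_rot: [-1.576, -0.008, 0.073]
wrist_force: [-0.4, 0.1, 0.1]
width: 0.036
```

```bash
python3 -c "
from h import *
rel(w((0,.042,.138),U),U[2]);uf()"
```

```text
t 9.05 tcp [ 0.5049 -0.1065  0.2002] rpy [-1.5763 -0.0081  0.0728] w 0.036 F [-0.4  0.1  0.1] 
 shift [-0.0027  0.0622 -0.0005] turn [0.006 0.002 0.008]
tcp in unit [0.0022 0.0428 0.2002] F unit [-0.4  0.2  0.1] q [-0.32  0.    1.47 -0.    1.66 -0.39] w 0.036
```

>>> arm_command --series "0 0 0.008 -0.003 0.01 0 0.036; 0 0 0.004 -0.001 0.015 0 0.036; 0 0 0.004 -0.001 0.015 0 0.036; 0 0 0 0 0 0 0.036; 0 0 0 0 0 0 0.036"

```text
time: 9.55
tool_pos: [0.5001, -0.1072, 0.1584]
ee_rot: [-1.577, 0.007, 0.073]
wrist_force: [-0.4, -1.0, 0.1]
width: 0.0363
```

```bash
python3 -c "
from h import *
rel(w((0,.042,.138),U),U[2]);uf()"
```

```text
t 9.55 tcp [ 0.5001 -0.1072  0.1584] rpy [-1.5772  0.0066  0.0725] w 0.0363 F [-0.4 -1.   0.1] 
 shift [ 0.0027  0.0204 -0.0003] turn [ 0.006  0.002 -0.007]
tcp in unit [-0.0026  0.0424  0.1584] F unit [-0.5 -0.9  0.1] q [-0.32  0.02  1.54 -0.01  1.59 -0.39] w 0.0363
```

>>> arm_command --series "0.006 0 -0.004 0.002 0.01 0 0.036; 0 0 0 0.001 0.01 0 0.036; 0 0 0 0 0 0 0.036; 0 0 0 0 0 0 0.036"

```text
time: 9.95
tool_pos: [0.5031, -0.1071, 0.1361]
ee_rot: [-1.57, 0.003, 0.072]
wrist_force: [-0.0, 0.0, -0.2]
width: 0.0359
```

```bash
python3 -c "
from h import *
rel(w((0,.042,.138),U),U[2]);uf()
cv2.imwrite('pics/w5.png',robot.snapshot('wrist'))"
```

```text
t 9.95 tcp [ 0.5031 -0.1071  0.1361] rpy [-1.5702  0.0032  0.0722] w 0.0359 F [-0.   0.  -0.2] 
 shift [-0.0004 -0.0019 -0.0003] turn [-0.001  0.002 -0.003]
tcp in unit [0.0004 0.0423 0.1361] F unit [-0.   0.  -0.2] q [-0.32  0.03  1.56 -0.    1.55 -0.39] w 0.0359
```

View pics/w5.png

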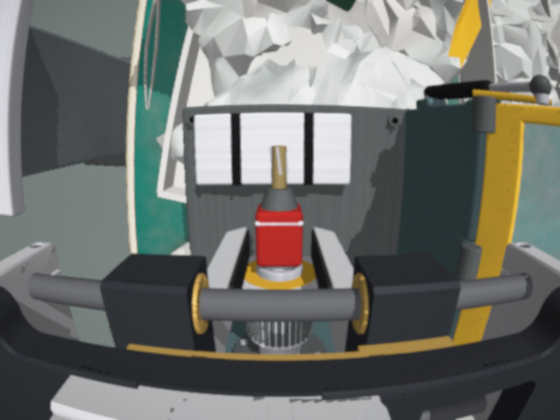

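The hub is centred between the fingers at (279,235), with the flange just behind them. I push the collar back.

>>> arm_command --series "0 0 0 0 0 -0.005 0.036; 0 0 0 0 0 -0.006 0.036; 0 0 0 0 0 -0.007 0.036; 0 0 0 0 0 -0.005 0.036"

```text
time: 10.4
tool_pos: [0.5041, -0.1217, 0.1365]
ee_rot: [-1.551, 0.004, 0.077]
wrist_force: [-1.4, 9.3, 1.4]
width: 0.0358
```

```bash
python3 -c "
from h import *
rel(w((0,.042,.138),U),U[2]);uf()
cv2.imwrite('pics/w6.png',robot.snapshot('wrist'))"
```

```text
t 10.4 tcp [ 0.5041 -0.1217  0.1365] rpy [-1.5506  0.0036  0.0775] w 0.0358 F [-1.4  9.3  1.4] 
 shift [-0.0003 -0.0013  0.0144] turn [-0.02   0.007 -0.004]
tcp in unit [0.0004 0.0277 0.1365] F unit [-0.8  9.4  1.4] q [-0.36  0.05  1.55  0.02  1.56 -0.44] w 0.0358
```

View pics/w6.png

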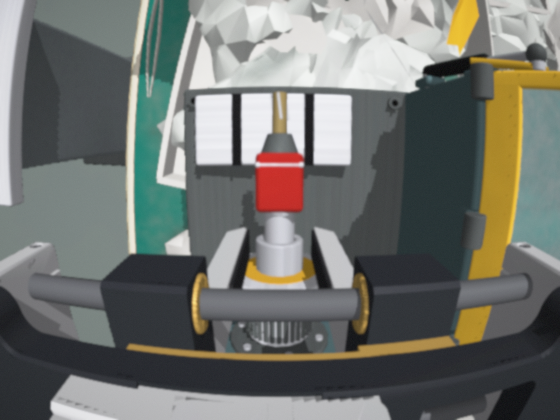

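The cutter has popped out: the shank shows at (279,230) and the hub at (280,182). I let the collar home and go forward astride the hub.

>>> arm_command --series "-0.01 0 0 0 0 0.008 0.036; -0.01 0 0 0 0 0.012 0.036; 0 0 0 0 -0.002 0.012 0.038; 0 0 0 0 -0.002 0.01 0.038; 0 0 0 0 0 0 0.038; 0 0 0 0 0 0 0.038"

```text
time: 11.05
tool_pos: [0.5017, -0.0775, 0.1428]
ee_rot: [-1.57, 0.001, 0.078]
wrist_force: [-0.1, 0.0, 0.5]
width: 0.038
```

```bash
python3 -c "
from h import *
rel(w((0,.068,.140),U),U[2]);uf()
cv2.imwrite('pics/w7.png',robot.snapshot('wrist'))"
```

```text
t 11.05 tcp [ 0.5017 -0.0775  0.1428] rpy [-1.5705e+00  5.0000e-04  7.7600e-02] w 0.038 F [-0.1  0.   0.5] 
 shift [-0.0011  0.0028 -0.004 ] turn [-0.     0.007 -0.001]
tcp in unit [0.0011 0.072  0.1428] F unit [-0.1  0.   0.5] q [-0.27  0.01  1.57  0.    1.56 -0.34] w 0.038
```

View pics/w7.png

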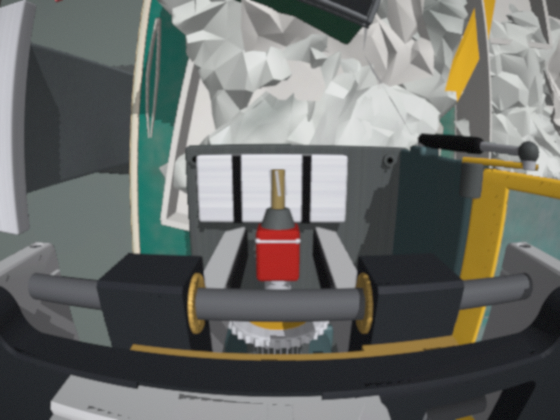

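>>> arm_command --series "0 0.007 0 -0.001 0.003 -0.004 0.034; 0 0 0 0 0 0 0.03; 0 0 0 0 0 0 0.026; 0 0 0 0 0 0 0; 0 0 0 0 0 0 0; 0 0 0 0 0 0 0"

```text
time: 11.7
tool_pos: [0.5007, -0.0834, 0.1393]
ee_rot: [-1.57, 0.001, 0.067]
wrist_force: [0.2, 0.4, 0.9]
width: 0.0236
```

```bash
python3 -c "
from h import *
rel(w((0,.068,.140),U),U[2]);uf()"
```

```text
t 11.7 tcp [ 0.5007 -0.0834  0.1393] rpy [-1.5701e+00  1.5000e-03  6.7200e-02] w 0.0236 F [0.2 0.4 0.9] 
 shift [ 0.0003 -0.0007  0.0018] turn [-0.001 -0.003 -0.001]
tcp in unit [-0.0003  0.0662  0.1393] F unit [0.2 0.4 0.9] q [-0.28  0.02  1.58  0.    1.55 -0.34] w 0.0236
```

The hub is gripped at 23.6 mm with hardly any side force. I draw it straight out.

>>> arm_command --series "0 0 0 0 0 0.005 0; 0 0 0 0 0 0.007 0; 0 0 0 0 0 0.007 0; 0 0 0 0 0 0.007 0; 0 0 0 0 0 0.007 0; 0 0 0 0 0 0 0"

```text
time: 12.3
tool_pos: [0.4977, -0.0469, 0.1381]
ee_rot: [-1.569, 0.003, 0.068]
wrist_force: [0.3, 1.0, -0.8]
width: 0.0239
```

```bash
python3 -c "
from h import *
rel(w((0,.068,.140),U),U[2]);uf()
cv2.imwrite('pics/w8.png',robot.snapshot('wrist'))"
```

```text
t 12.3 tcp [ 0.4977 -0.0469  0.1381] rpy [-1.5694  0.0034  0.068 ] w 0.0239 F [ 0.3  1.  -0.8] 
 shift [ 0.0009 -0.002  -0.0347] turn [-0.001 -0.002 -0.003]
tcp in unit [-0.0008  0.1027  0.1381] F unit [ 0.4  1.  -0.8] q [-0.21  0.    1.59  0.    1.55 -0.28] w 0.0239
```

View pics/w8.png

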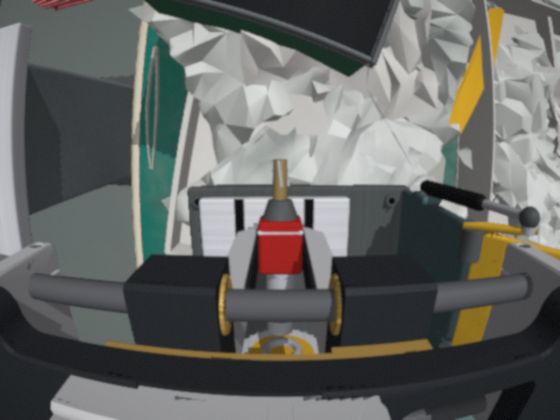

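The shank is fully clear of the mouth and the collar is home. I lift and carry the cutter to the tray.

>>> arm_command --series "0 0 0 0 0 0.015 0; 0 0 0 0 -0.02 0.01 0; 0 0 0 0 -0.03 0.01 0; 0 0 0 0 -0.03 0.01 0; 0 0.1 0 0 0 0.02 0; 0 0.1 0 0 0 0.03 0; 0 0.1 0 0 0 0.03 0; 0 0.06 0 0 0 0.03 0; 0 0 0 0 0 0.02 0; 0 0 0 0 0 0 0"

```text
time: 13.35
tool_pos: [0.5134, 0.1296, 0.2216]
ee_rot: [-1.572, 0.001, -0.312]
wrist_force: [-0.4, 0.2, -0.1]
width: 0.0236
```

```bash
python3 -c "
from h import *
rel(w((.03,.003,.19),TR),TR[2])"
```

```text
t 13.35 tcp [0.5134 0.1296 0.2216] rpy [-1.572e+00  1.200e-03 -3.125e-01] w 0.0236 F [-0.4  0.2 -0.1] 
 shift [-0.0096  0.0316  0.0267] turn [ 0.001 -0.018 -0.001]
```

>>> arm_command --series "0 -0.018 0 -0.005 0.01 0.015 0; 0 0 0 -0.004 0.01 0.012 0; 0 0 0 0 0.01 0 0; 0 0 0 0 0 0 0; 0 0 0 0 0 0 0"

```text
time: 13.85
tool_pos: [0.5128, 0.1556, 0.1896]
ee_rot: [-1.576, 0.001, -0.296]
wrist_force: [0.3, -1.2, -1.5]
width: 0.0234
```

```bash
python3 -c "
from h import *
rel(w((.03,.003,.19),TR),TR[2])
cv2.imwrite('pics/w9.png',robot.snapshot('wrist'));cv2.imwrite('pics/t9.png',cv2.resize(robot.snapshot('top')[130:290,130:400],None,fx=2.9,fy=2.9))"
```

```text
t 13.85 tcp [0.5128 0.1556 0.1896] rpy [-1.576e+00  6.000e-04 -2.964e-01] w 0.0234 F [ 0.3 -1.2 -1.5] 
 shift [-0.001  -0.0004  0.0021] turn [ 0.005 -0.002 -0.001]
```

View pics/w9.png

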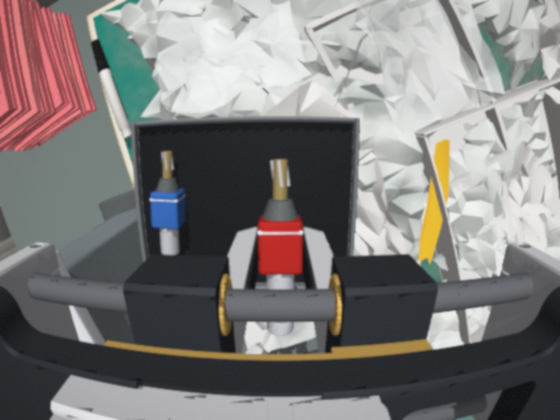

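View pics/t9.png

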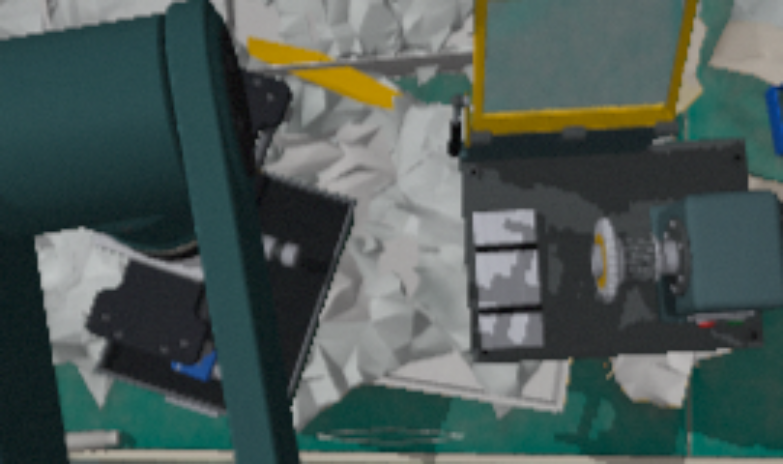

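```bash
python3 -c "
from h import *
p=robot.camera_params('wrist')
for P in [(.095,.075,.112),(-.095,.075,.112),(-.062,.0045,.129),(.03,.0515,.192),(.03,.052,.117)]: print(P,fish(w(P,TR),p))"
```

```text
(0.095, 0.075, 0.112) [358.44808231 118.43271804]
(-0.095, 0.075, 0.112) [129.39892346 123.5778996 ]
(-0.062, 0.0045, 0.129) [162.48209385 209.6202872 ]
(0.03, 0.0515, 0.192) [275.95775701 155.04728526]
(0.03, 0.052, 0.117) [277.16163019 146.32550626]
```

Corner predictions agree within about 3 mm and the margins are 20 mm. I lower the cutter.

>>> arm_command --series "0.005 0 0 -0.001 0.02 0.002 0; 0 0 0.002 -0.001 0.02 0 0; 0 0 0.002 -0.001 0.02 0 0; 0 0 0.002 0 0.008 0 0; 0 0 0 0 0 0 0; 0 0 0 0 0 0 0"

```text
time: 14.55
tool_pos: [0.514, 0.1562, 0.1251]
ee_rot: [-1.567, -0.003, -0.301]
wrist_force: [0.6, 0.7, -0.3]
width: 0.0236
```

```bash
python3 -c "
from h import *
rel(w((.03,.003,.108),TR),TR[2])"
```

```text
t 14.55 tcp [0.514  0.1562 0.1251] rpy [-1.5667 -0.0027 -0.3009] w 0.0236 F [ 0.6  0.7 -0.3] 
 shift [-0.0021  0.0171  0.0011] turn [-0.004 -0.007  0.003]
```

>>> arm_command --series "-0.004 -0.007 0.003 -0.001 0.008 0 0; 0 0 0 0 0.006 0 0; 0 0 0 0 0.003 0 0; 0 0 0 0 0 0 0; 0 0 0 0 0 0 0"

```text
time: 15.05
tool_pos: [0.5154, 0.1568, 0.1109]
ee_rot: [-1.568, -0.006, -0.293]
wrist_force: [0.8, -0.6, -1.5]
width: 0.0237
```

```bash
python3 -c "
from h import *
rel(w((.03,.003,.107),TR),TR[2])"
```

```text
t 15.05 tcp [0.5154 0.1568 0.1109] rpy [-1.568  -0.0057 -0.2933] w 0.0237 F [ 0.8 -0.6 -1.5] 
 shift [-0.0032  0.0038  0.0001] turn [-0.003  0.001  0.006]
```

>>> arm_command --series "-0.003 0 0.006 0 0.003 0 0; 0 0 0 0 0.001 0 0; 0 0 0 0 0 0 0; 0 0 0 0 0 0 0"

```text
time: 15.45
tool_pos: [0.5163, 0.157, 0.1108]
ee_rot: [-1.57, -0.003, -0.293]
wrist_force: [0.5, -0.3, 0.5]
width: 0.0239
```

```bash
python3 -c "
from h import *
rel(w((.03,.003,.107),TR),TR[2])"
```

```text
t 15.45 tcp [0.5163 0.157  0.1108] rpy [-1.5695 -0.0028 -0.293 ] w 0.0239 F [ 0.5 -0.3  0.5] 
 shift [-0.004   0.0038 -0.0003] turn [-0.001  0.001  0.003]
```

>>> arm_command --series "0 0 0 -0.001 0.003 0 0; 0 0 0 0 0.002 0 0; 0 0 0 0 0.001 0 0"

```text
time: 15.75
tool_pos: [0.5164, 0.157, 0.1107]
ee_rot: [-1.568, -0.007, -0.293]
wrist_force: [-1.8, 0.6, 2.3]
width: 0.0239
```

```bash
python3 -c "
from h import *
rel(w((.03,.003,.107),TR),TR[2])"
```

```text
t 15.75 tcp [0.5164 0.157  0.1107] rpy [-1.5685 -0.0071 -0.293 ] w 0.0239 F [-1.8  0.6  2.3] 
 shift [-0.0041  0.0037 -0.0003] turn [-0.002  0.001  0.007]
```

>>> arm_command --series "0 0 0.005 -0.001 0.006 0 0; 0 0 0 0 0.003 0 0"

```text
time: 15.95
tool_pos: [0.5163, 0.1568, 0.109]
ee_rot: [-1.568, -0.007, -0.293]
wrist_force: [-5.4, -0.4, 9.4]
width: 0.0238
```

```bash
python3 -c "
from h import *
rel(w((.03,.003,.107),TR),TR[2])
cv2.imwrite('pics/w10.png',robot.snapshot('wrist'));cv2.imwrite('pics/s10.png',cv2.resize(robot.snapshot('scene')[200:360,180:340],None,fx=3.7,fy=3.7))"
```

```text
t 15.95 tcp [0.5163 0.1568 0.109 ] rpy [-1.5676 -0.0068 -0.2927] w 0.0238 F [-5.4 -0.4  9.4] 
 shift [-0.0041  0.002  -0.0002] turn [-0.003  0.001  0.007]
```

View pics/w10.png

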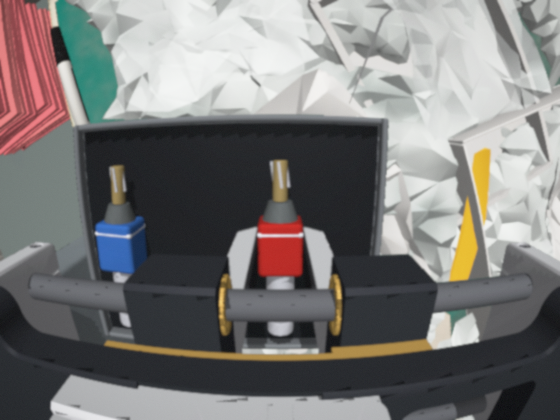

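View pics/s10.png

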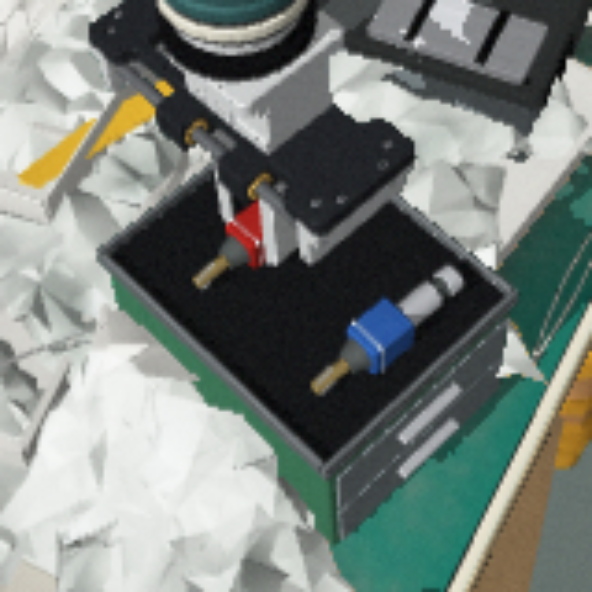

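Contact force is 9 N up and the red cutter is on the lining beside the spare. I ease off, then open gently.

>>> arm_command --series "0 0 0 0 -0.001 0 0; 0 0 0 0 0 0 0.026; 0 0 0 0 0 0 0.03; 0 0 0 0 0 0 0.036; 0 0 0 0 0 0 0.042; 0 0 0 0 0 0 0.042"

```text
time: 16.65
tool_pos: [0.5163, 0.1569, 0.1081]
ee_rot: [-1.568, -0.006, -0.293]
wrist_force: [-0.3, 0.2, 0.0]
width: 0.0419
```

```bash
python3 -c "
from h import *
rel(w((.03,.003,.107),TR),TR[2])
cv2.imwrite('pics/w11.png',robot.snapshot('wrist'))"
```

```text
t 16.65 tcp [0.5163 0.1569 0.1081] rpy [-1.568  -0.0061 -0.2928] w 0.0419 F [-0.3  0.2  0. ] 
 shift [-0.004   0.001  -0.0002] turn [-0.003  0.001  0.006]
```

View pics/w11.png

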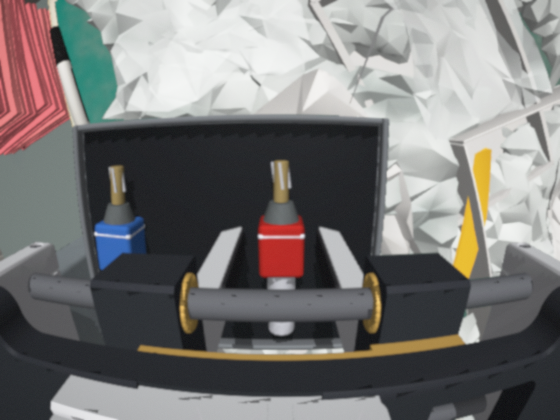

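Released, and the cutter is standing clear between the fingers. I go straight up.

>>> arm_command --series "0 0 0 0 -0.01 0 0.042; 0 0 0 0 -0.015 0 0.042; 0 0 0 0 -0.03 0 0.042; 0 0 0 0 -0.04 0 0.042; 0 0 0 0 -0.04 0 0.042; 0 0 0 0 -0.04 -0.04 0.042; 0 0 0 0 -0.03 -0.045 0.042; 0 0 0 0 0 -0.045 0.042; 0 0 0 0 0 -0.045 0.042; 0 0 0 0 0 0 0.042; 0 0 0 0 0 0 0.042"

```text
time: 17.8
tool_pos: [0.4657, -0.008, 0.3207]
ee_rot: [-1.57, -0.015, -0.291]
wrist_force: [0.9, 0.0, -1.4]
width: 0.0418
```

Run:
```python
from h import *
rel([.4,.1,.3])
ps=robot.camera_params('scene');pt=robot.camera_params('top')
for n,p in (('scene',ps),('top',pt)):
    im=robot.snapshot(n)
    E=np.array(p['extrinsics'])
    for t in ('cutter','spare','tray','hood','collar'):
        for d in robot.spot_in(n,t)[:1]:
            P=(E@np.r_[d['centre'],1])[:3]; q=P-np.r_[TR[:2],0];c,s=np.cos(TR[2]),np.sin(TR[2])
            print(n,t,round(d['score'],2),np.round(P,4),'tray',np.round([c*q[0]+s*q[1],-s*q[0]+c*q[1]],4))
    b=(slice(110,350),slice(190,390)) if n=='scene' else (slice(130,290),slice(140,400))
    cv2.imwrite(f'pics/{n}12.png',cv2.resize(im[b],None,fx=2.4 if n=='scene' else 3,fy=2.4 if n=='scene' else 3,interpolation=cv2.INTER_CUBIC))
```

```text
t 17.8 tcp [ 0.4657 -0.008   0.3207] rpy [-1.5698 -0.0155 -0.2906] w 0.0418 F [ 0.9  0.  -1.4] 
 shift [-0.0942  0.0193  0.0846] turn None
scene cutter 0.87 [0.5103 0.1595 0.1244] tray [0.0275 0.0039]
scene spare 0.69 [0.4208 0.1826 0.122 ] tray [-0.0649  0.0002]
scene tray 0.65 [0.4618 0.1877 0.1094] tray [-0.0271  0.0169]
scene hood 0.9 [ 0.6419 -0.0747  0.2554] tray [ 0.2213 -0.182 ]
scene collar 0.94 [ 0.5005 -0.1174  0.163 ] tray [ 0.0984 -0.2639]
top cutter 0.8 [0.5182 0.1553 0.1295] tray [0.0363 0.0022]
top spare 0.64 [0.4227 0.1748 0.1254] tray [-0.0608 -0.0069]
top tray 0.69 [0.4737 0.1715 0.1078] tray [-0.011   0.0048]
top hood 0.65 [ 0.6489 -0.0891  0.2692] tray [ 0.2322 -0.1938]
```

View pics/scene12.png

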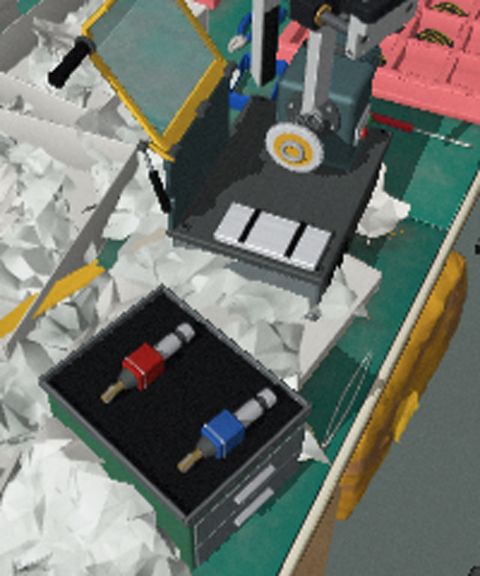

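View pics/top12.png

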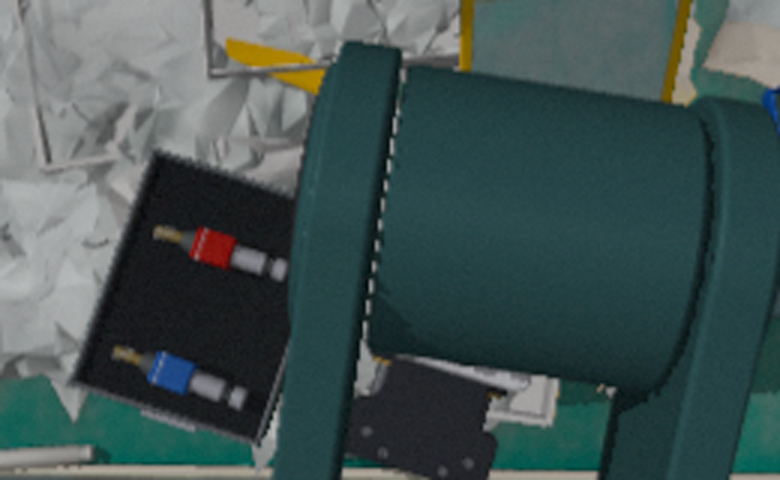

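The red cutter lies flat beside the spare, wholly inside the rim. The hood is open, the collar is home and the arm is in free air, so I hand in.

```bash
python3 -c "
from h import *
print(robot.get_obs()['wrist_force']);robot.close_job()"
```

```text
[ 0.22227646 -0.58698974 -0.46170484]
the job is handed in; nothing more can be done
```

The job is handed in at about 18 s of the 58 s allowed. The red cutter lies on its side in the tray, the hood stands open and the collar is home. No verdict was reported.

**What I did:** I swung the hood open by its handle to about 2.0 rad and let go. I then pushed the collar back with the open fingers at about 9 N until the cutter popped out, and let it spring home. I gripped the hub, drew the cutter straight out, and laid it in the tray.

**Last checks:**
- **Cutter:** the networks put its hub at tray x 28–36 mm, y 2–4 mm. In the scene picture both ends are inside the rim.
- **Spare:** it lies near tray x -61 to -65 mm, where it was at the start within the networks' accuracy.
- **Hood and collar:** in the scene picture the hood stands open. The collar was found where its home position should be. I did not measure either joint directly.
- **Robot:** the gripper is in free air, with less than 1 N at the wrist.

**Disagreements:**
- The two cameras differ by about 9 mm on the cutter's x, but the margins to the rim are wide enough for that.
- My tray fit was about 3 mm off in the wrist pictures.
- The cutter met the lining with the fingertips 3–4 mm higher than I had calculated, at 9 N.

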